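# Drive a bottle stopper home with the ratchet hand press

### The job

Slide the carriage with the small bottle fully home under the ram of the stoppering press, then pump the hand lever through as many full strokes as it takes to drive the stopper fully down onto the bottle's lip. Let the press do it: do not push the stopper or the ram with the gripper. Leave the carriage home and the lever sprung back up, and knock none of the bottles, jars or the tube rack over.

Things in the scene. Friction and masses are not known exactly. Their poses are not given: they have to be found in the camera images.
- press: Grey bench-top stoppering press, fixed. Origin: under its base, exactly below the ram axis; -x is the side from which the lever sticks out, y points outwards along the carriage slide, z up. In mm: base x -75 to 75, y -95 to 210, 18 high; head x -36 to 36, y -90 to 35, z 185 to 300; the column under it y -90 to -45
- carriage_handle (a point): Top centre of the carriage's handle: an upright steel post 18 mm in diameter and 55 mm tall, its top 87 mm above the table, standing on the flat aluminium carriage plate (top 32 mm above the table). The bottle's axis is 100 mm from the post towards the press (along the press's -y). Axes parallel to the press's
- carriage (a joint): Travel of the carriage in m along the press's y: 0 is fully home (bottle exactly under the ram, against a stop), it starts 55 to 80 mm out. Stiff slide, about 3 N
- stopper_top (a point): Centre of the top of the rubber stopper, whose head is a disc 24 mm in diameter and 6 mm thick. It sits in a glass bottle 80 mm tall and 52 mm in diameter (neck lip 30 mm in diameter) clamped on the carriage; the lip is 112 mm above the table, the stopper top 134 mm when it stands proud and 118 mm when home
- stopper (a joint): How far the stopper has been driven in, in m: starts at 0 to 0.002 (proud), 0.016 is fully home with its head resting on the bottle's lip. Tight: about 28 N
- ram (a joint): How far the toothed ram has come down out of the head, in m (0 to 0.058). It starts at 0 to 0.018. A ratchet holds it: each full lever stroke lowers it by one 10 mm tooth; a stroke that is too short gains nothing. Its foot is at stopper height at about 0.030 and the stopper is home at about 0.046
- ram_foot (a point): Centre of the underside of the ram's foot, a steel disc 30 mm in diameter and 10 mm thick, 164 mm above the table when ram = 0. The foot is spring-loaded and gives up to 18 mm when it meets something hard, so that a last full stroke does no harm
- lever (a joint): Angle of the hand lever in rad: 0 is fully up (0.35 above level), 0.7 fully down (0.35 below level); a spring brings it back to 0. A stroke counts when it goes beyond about 0.55 and comes back below 0.08. Pressing it down at the grip takes 4 to 15 N
- lever_grip (a point): Centre of the lever's black cross grip, a bar 72 mm long along the press's y and 22 mm in diameter, 165 mm from the hinge. The lever sticks out of the head towards the press's -x; the grip is about 297 mm above the table when up and 183 mm when down. It can be pressed from above with closed fingers
- lever_hinge (a point): Hinge of the lever, 240 mm above the table, 36 mm in front of the ram axis; the hinge axis is parallel to the press's y
- bottle_a: Tall glass bottle with a cork, a bystander: 66 mm in diameter, 198 mm tall, origin under its centre
- bottle_b: Another such bottle
- bottle_c: Another such bottle
- jar_a: Glass jar with a screw cap, a bystander: 68 mm in diameter, 85 mm tall, origin under its centre
- jar_b: Another such jar
- tube_rack: White rack with test tubes, a bystander: 70 x 206 mm, 135 mm tall, origin under its centre

How it is judged:
By the outcome, as a careful person would: the job done as asked, in the order asked, and still so for the second after the job is handed in, with the robot touching nothing.
It also fails if it takes over 72 s, if anything falls off the work surface, if the arm or the gripper's body presses on something with over 40 N, if the wrist force passes 120 N, or if a joint passes its speed limit or range.

### The arm

A 6-joint arm with a two-finger parallel gripper is mounted at the origin on the work surface. World frame = base frame: x ahead of the robot, y to its left, z up, the work surface at z = 0. Lengths are in mm, angles in degrees, forces in N, time in s.
With the tool pointing down it reaches from about 350 to 850 mm from the base axis. Payload 8.1 kg.
Tool frame: the origin (TCP) lies midway between the tips of the shut fingers; the grasp point (between the pads) lies 19 mm behind it (r.pinch_z is the distance from the TCP to the grasp point, in mm); z points along the fingers, y is the line along which they close (so a half turn about z gives the same grasp; the last joint's range is limited). The gripper opens to 85 mm and grips with 20 to 120 N. Pads are 22 mm wide; open, the fingers measure 114 mm over their backs; the gripper's body (76 mm by 85 mm) begins 54 mm behind the grasp point. The pads swing forward as they close: fully open they stand 13 mm farther back than shut.
Start: joints at [59.622, 7.471, 85.268, -0, 87.261, -4.893], TCP at [258.146, 541.632, 231.292] pointing down, gripper open.
Joint ranges: [-169.43, 169.43], [-51.17, 129.36], [1.28, 143.12], [-76.62, 256.62], [0, 156.53], [-152.29, 152.29]. Speed limits (degrees/s): [136.94, 136.94, 159.86, 180, 180, 180].

### API

Orientations are given as [roll, pitch, yaw] about the fixed x, y, z axes, in that order (R = Rz(yaw) Ry(pitch) Rx(roll)).
In Python, from bench import r gives the robot as it stands.
- The arm moves only by the shell command python3 -m jog 'ROWS' [OPENING] [FORCE]. ROWS is JSON, one flat list of numbers, 6 for each row, row after row: the shift along the tool's x, y, z in m, then the turn, a rotation vector about the tool's x, y, z in rad. A call has 1 to 8 rows; each row is the pose to reach, as a shift and turn from the pose commanded when the call began, along the tool's axes at that moment; what a row does not reach only later rows make up. A row lasts 1/8 s, in which the tool goes at most 62.5 mm and 10.7 degrees, less where a joint would pass 70% of its speed; a pose out of reach is approached as far as the arm can. A call with a gripper value outside its range is refused whole. OPENING is the opening, from -1 (shut) to 1 (fully open), set as the call begins (- or left out, the last holds). The fingers move at their own pace and stop on an object; FORCE is the grip in N (left out, the last holds). Time passes only in rows, so rows that repeat a pose let the fingers close. It gives the time, the measured TCP pose, the force, the opening and the grip force at its end, in the units of the state.
- r.sense(): the state, without advancing time (a new reading comes with each control period).
- r.snapshot(name): name is "side" or "top" or "wrist"; returns a dict with "pixels" (480x640x3 uint8, red, green, blue), "range_z" (480x640 float32, mm along the optical axis (not along the pixel's ray), 0 where there is no reading), "K" (3x3 intrinsics, pixels), "rvec" (rotation vector, rad) and "tvec" (3), from world to camera coordinates, as OpenCV has them. Camera axes: x right, y down, z forward; pixel columns grow to the right and rows downward; lengths in mm; the calibration is good to about 2 mm. A picture is of the moment at which its call begins.
- r.hand_in(): hands the job in; it is judged then, once.
Trained networks look in a picture, given as the dict that the camera call returned (one of the last four; its "shot" number tells which), for a name from the list of things; names that differ only in an ending like _2 or _b are one class to them, and where a whole thing is asked for, a point or a joint stands for the part that bears it (a point fixed in the world has none). Each returns a list of dicts, best first, with "score" (0 to 1); they miss things now and then, are a little off and sometimes report something else, mostly with a low value. They report only what shows in the picture. A call takes as long as a camera call.
- r.look_for(picture, target): "bbox" ([left, top, right, bottom] in pixels, round what is visible of it).
- r.outline_of(picture, target): "region" (480x640 bool, what is visible of it) and "bbox" ([left, top, right, bottom] in pixels, round what is visible of it).
The state is a dict: "time": time; "joint_pos": joint angles; "qd": joint speeds; "joint_efforts": joint torques, N m; "tool_pos": TCP position; "tcp_rot": TCP orientation; "ft_force": force on the tool from outside, world axes, zero at the start; "wrist_torque": the same for the moment, N m; "finger_gap": finger opening in mm; "grip_force": force on a finger pad.
Only numpy, scipy, OpenCV 4.12 (cv2) and the standard library are available. Lean on these libraries where they do the work, as an engineer would, in place of code of your own. Each camera call takes 0.05 s, during which the arm holds its last target. There are 200 camera calls.

## Working session

There is one attempt and no reset: what is moved stays moved. The work goes in short steps, Python scripts to look and compute and a shell command to move; the robot and the scene stay as the last step left them, time stands still between calls to the robot, and variables do not carry over. Pictures are saved under pics/ and viewed, at most 10 in all, crops included, and the job is handed in when it is done.

```bash
mkdir -p pics
cat > h.py <<'E'
import numpy as np, cv2
from bench import r
def world(s,mask):
    v,u=np.nonzero(mask&(s["range_z"]>0)); z=s["range_z"][v,u]; K=s["K"]
    c=np.stack([(u-K[0,2])/K[0,0]*z,(v-K[1,2])/K[1,1]*z,z],1)
    R=cv2.Rodrigues(np.array(s["rvec"],float))[0]
    return (c-np.array(s["tvec"]).ravel())@R
E
python3 - <<'E'
from h import *
S={n:r.snapshot(n) for n in("side","top")}
for n,s in S.items(): cv2.imwrite(f"pics/{n}0.png",s["pixels"][:,:,::-1])
for n,s in S.items():
  for t in("press","carriage_handle","stopper_top","lever_grip","bottle_a","jar_a","tube_rack"):
    for o in r.outline_of(s,t)[:3]:
      p=world(s,o["region"])
      if len(p): print(n,t,round(o["score"],2),np.round(o["bbox"]),np.median(p,0).round(),np.percentile(p,2,0).round(),np.percentile(p,98,0).round())
st=r.sense();print(st["tool_pos"],st["tcp_rot"],st["finger_gap"],st["time"])
E
```

```text
side press 0.87 [301. 183. 426. 309.] [ 627. -116.  126.] [ 466. -200.   11.] [722.  64. 304.]
side press 0.64 [226. 150. 251. 208.] [526. 351.  94.] [504. 334.   4.] [555. 377. 195.]
side carriage_handle 0.94 [328. 216. 382. 266.] [662. -36.  39.] [634. -76.  23.] [708.  71. 128.]
side carriage_handle 0.67 [380. 390. 462. 480.] [ 386. -478.   72.] [ 300. -515.   66.] [ 483. -436.  135.]
side carriage_handle 0.29 [407. 270. 440. 331.] [ 618. -285.  101.] [ 602. -309.    2.] [ 666. -247.  196.]
side stopper_top 0.45 [360. 226. 370. 233.] [665. -39. 130.] [660. -46. 116.] [671. -31. 134.]
side lever_grip 0.97 [305. 209. 375. 244.] [493. -87. 290.] [ 456. -109.  239.] [619. -39. 307.]
side bottle_a 0.82 [406. 271. 439. 331.] [ 618. -286.  102.] [ 602. -310.    5.] [ 645. -255.  196.]
side bottle_a 0.72 [368. 296. 403. 359.] [ 506. -276.  105.] [ 488. -299.    7.] [ 532. -246.  197.]
side bottle_a 0.62 [225. 150. 251. 209.] [527. 351.  92.] [504. 334.   3.] [560. 381. 195.]
side jar_a 0.71 [274. 232. 303. 266.] [507.  73.  65.] [484.  56.   7.] [542. 113.  87.]
side jar_a 0.6 [265. 168. 
[... 790 characters left out ...]
   20.] [ 662. -240.  198.]
top bottle_a 0.78 [370. 216. 400. 240.] [ 516. -251.  111.] [ 491. -290.    5.] [ 549. -229.  198.]
top bottle_a 0.69 [146. 218. 179. 242.] [533. 359. 108.] [506. 340.  10.] [566. 386. 198.]
top jar_a 0.91 [163. 175. 190. 200.] [664. 335.  81.] [638. 312.   9.] [695. 370.  89.]
top jar_a 0.58 [253. 226. 274. 249.] [514.  90.  83.] [487.  62.  24.] [543. 120.  89.]
top tube_rack 0.57 [432. 234. 485. 312.] [ 390. -464.   70.] [ 292. -516.    3.] [ 487. -427.  136.]
top tube_rack 0.38 [162. 172. 190. 198.] [665. 335.  81.] [638. 312.  11.] [696. 370.  89.]
[258.14630052 541.6558103  231.32820126] [ 1.79996874e+02 -6.42214862e-05  1.54514497e+02] 85.26828725756438 0.8
```

View pics/side0.png

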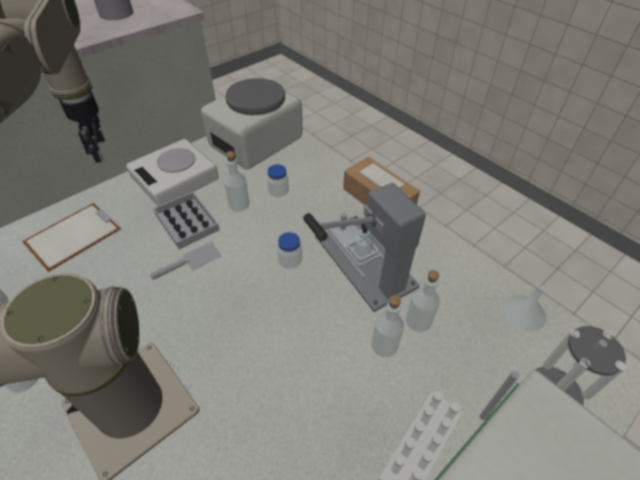

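View pics/top0.png

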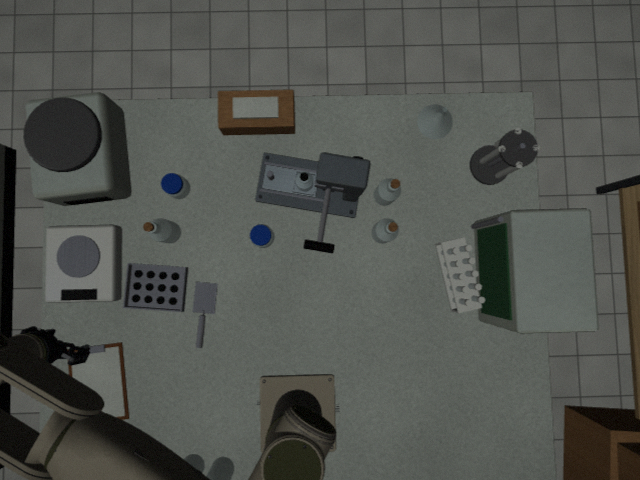

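The press sits ahead of the robot, with its slide pointing roughly world +y and the lever towards the robot (grip at about (319,245) in the top view). The handle post is at about (270,175) in the top view. I'll fit the geometry now.

Run:
```python
from h import *
P=[]
for n in("top","side"):
  s=r.snapshot(n); p=world(s,np.ones((480,640),bool))
  def box(lo,hi): return p[((p>lo)&(p<hi)).all(1)]
  b=box([400,-240,12],[800,160,22]); 
  rc=cv2.minAreaRect(b[:,:2].astype(np.float32)); print(n,"base",rc,len(b))
  h=box([550,-240,295],[800,60,312]); print("head",cv2.minAreaRect(h[:,:2].astype(np.float32)),len(h))
  q=box([600,-10,60],[800,160,95]); print("post",q.mean(0).round(1) if len(q) else 0,q.min(0) if len(q) else 0,q.max(0) if len(q) else 0,len(q))
  t=q[q[:,2]>84] if len(q) else q; print("post top",t.mean(0).round(1) if len(t) else 0,len(t))
  st=box([630,-80,128],[720,0,140]); print("stopper",st.mean(0).round(1),st.min(0).round(),st.max(0).round(),len(st))
  g=box([430,-150,270],[505,0,315]); print("grip",g.mean(0).round(1),g.min(0).round(),g.max(0).round(),cv2.minAreaRect(g[:,:2].astype(np.float32)))
  lv=box([505,-120,230],[590,0,315]); print("lever",np.polyfit(lv[:,0],lv[:,1],1))
```

```text
top base ((632.8839111328125, -62.47703552246094), (283.0751037597656, 352.7125244140625), 2.2726733684539795) 1888
head ((653.4002075195312, -129.90554809570312), (123.24243927001953, 69.87891387939453), 79.34941101074219) 1341
post [687.5  55.2  82.3] [666.6362433   -8.43211218  63.34664461] [698.595783    74.44286527  89.73653778] 45
post top [690.3  61.5  86.4] 23
stopper [672.2 -33.3 131.7] [661. -43. 128.] [683. -21. 136.] 48
grip [475.  -67.1 302.3] [ 456. -102.  284.] [505. -31. 314.] ((483.29833984375, -68.61894226074219), (71.17304229736328, 45.252140045166016), 79.35321807861328)
lever [-0.19004289 22.89642523]
side base ((603.58642578125, -43.2113037109375), (304.2635498046875, 282.40655517578125), 80.6457290649414) 2023
head ((651.0327758789062, -135.05496215820312), (123.96819305419922, 70.84439849853516), 78.7776870727539) 1204
post [687.9  58.6  82.6] [679.18845482  50.55872544  70.1291518 ] [698.71499188  68.25820954  89.23944175] 40
post top [689.1  59.9  86.2] 21
stopper [666.1 -37.5 131. ] [658. -51. 129.] [675. -26. 135.] 33
grip [470.8 -76.4 300.6] [ 455. -108.  279.] [505. -36. 309.] ((482.42486572265625, -73.80091857910156), (72.00559997558594, 48.019508361816406), 80.85066986083984)
lever [-0.2040904  21.86768728]
```

```bash
python3 -m jog '[-0.02,-0.007,-0.01,0,0,0.05, -0.06,-0.021,-0.02,0,0,0.14, -0.105,-0.037,-0.03,0,0,0.25, -0.15,-0.053,-0.03,0,0,0.35, -0.195,-0.07,-0.03,0,0,0.45, -0.24,-0.086,-0.03,0,0,0.55, -0.28,-0.1,-0.03,0,0,0.64, -0.3,-0.107,-0.03,0,0,0.68]' -1 60
python3 - <<'E'
from h import *
from scipy.spatial.transform import Rotation as R
st=r.sense();Rt=R.from_euler("xyz",st["tcp_rot"],degrees=True);T=R.from_euler("xyz",[180,0,79],degrees=True)
print(st["tool_pos"],Rt.inv().apply(np.array([697,100,260])-st["tool_pos"]),(Rt.inv()*T).as_rotvec(),st["finger_gap"])
E
```

```text
time: 1.9
tool_pos: [484.7, 313.4, 262.0]
tcp_rot: [180.0, 0.0, 115.2]
ft_force: [-0.4, 0.0, -0.0]
finger_gap: 0.5
grip_force: 0.0
[484.74044082 313.41845564 262.03649036] [-283.53583041  101.03478963    2.26033796] [9.40274757e-04 2.28648593e-04 6.32347059e-01] 0.48227196542541517
```

```bash
python3 -m jog '[-0.02,0.007,0,0,0,0.05, -0.06,0.021,0,0,0,0.13, -0.105,0.037,0,0,0,0.23, -0.15,0.053,0,0,0,0.33, -0.195,0.069,0,0,0,0.43, -0.24,0.085,0,0,0,0.53, -0.27,0.096,0,0,0,0.6, -0.284,0.101,0,0,0,0.637]'
python3 - <<'E'
from h import *
for n in("side","top"):
  s=r.snapshot(n); p=world(s,np.ones((480,640),bool))
  q=p[((p>[670,35,76])&(p<[720,85,95])).all(1)]; print(n,q.mean(0) if len(q) else 0,len(q))
print(r.sense()["tool_pos"],r.sense()["tcp_rot"])
s=r.snapshot("wrist");p=world(s,np.ones((480,640),bool));cv2.imwrite("pics/w1.png",s["pixels"][:,:,::-1])
q=p[((p>[660,25,80])&(p<[720,95,95])).all(1)]; print("w",q.mean(0),q.min(0),q.max(0),len(q))
E
```

```text
time: 2.9
tool_pos: [697.3, 102.1, 260.9]
tcp_rot: [-180.0, 0.0, 78.9]
ft_force: [-0.2, -0.4, -0.3]
finger_gap: 0.3
grip_force: 0.0
side [688.46607447  58.81836291  83.59056264] 36
top [690.46468471  65.13905205  85.06184439] 31
[696.90118248 102.65580278 260.85773301] [-1.79964689e+02  1.03004422e-02  7.89738200e+01]
w [691.86555276  63.04942186  85.94472159] [683.09591269  53.31447623  80.00498289] [700.38565448  70.7628451   88.22719587] 374
```

View pics/w1.png

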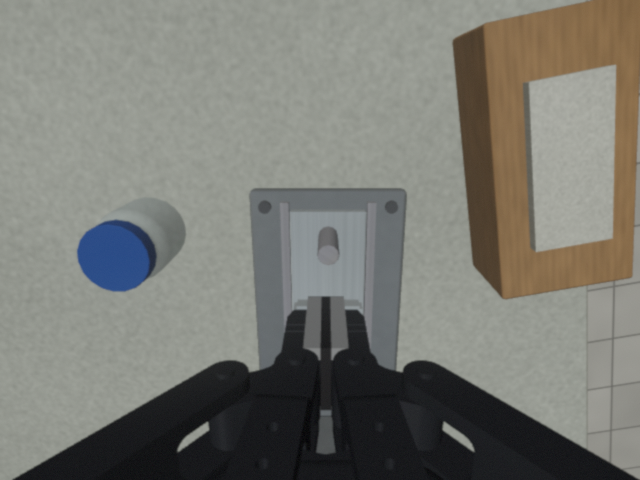

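The wrist view shows the post at (328,250), central between the rails, with the slide vertical in the image, so the yaw is right. Next I go down outside the post.

```bash
python3 -m jog '[0,0.002,0.02,0,0,0, 0,0.002,0.055,0,0,0, 0,0.002,0.095,0,0,0, 0,0.002,0.135,0,0,0, 0,0.002,0.17,0,0,0, 0,0.002,0.195,0,0,0, 0,0.002,0.208,0,0,0, 0,0.002,0.212,0,0,0]'
python3 -m jog '[-0.01,0,0,0,0,0, -0.022,0,0,0,0,0, -0.034,0,0,0,0,0, -0.046,0,0,0,0,0, -0.058,0,0,0,0,0, -0.07,0,0,0,0,0, -0.078,0,0,0,0,0, -0.082,0,0,0,0,0]'
```

```text
time: 4.05
tool_pos: [697.4, 103.6, 48.1]
tcp_rot: [-179.9, 0.0, 79.1]
ft_force: [0.8, -0.7, -0.2]
finger_gap: -0.1
grip_force: 0.0
time: 5.05
tool_pos: [682.8, 21.7, 49.1]
tcp_rot: [-180.0, 0.0, 79.0]
ft_force: [2.1, 2.1, 1.4]
finger_gap: 0.0
grip_force: 1.3
```

```bash
python3 -m jog '[-0.004,0,0,0,0,0, -0.006,0,0,0,0,0, -0.008,0,0,0,0,0, -0.008,0,0,0,0,0]'; python3 -m jog '[-0.003,0,0,0,0,0, -0.003,0,0,0,0,0]'
```

```text
time: 5.55
tool_pos: [681.2, 14.4, 49.1]
tcp_rot: [-180.0, 0.0, 79.1]
ft_force: [1.0, 0.7, 0.3]
finger_gap: -0.1
grip_force: 0.5
time: 5.8
tool_pos: [680.7, 12.1, 49.1]
tcp_rot: [-180.0, -0.0, 79.1]
ft_force: [1.9, 4.1, -0.5]
finger_gap: 0.2
grip_force: 2.3
```

```bash
for i in 1; do python3 -m jog '[-0.002,0,0,0,0,0, -0.003,0,0,0,0,0]'; python3 -m jog '[-0.002,0,0,0,0,0, -0.002,0,0,0,0,0]'; done
```

```text
time: 6.05
tool_pos: [680.7, 12.0, 49.2]
tcp_rot: [180.0, -0.3, 79.1]
ft_force: [5.9, 18.4, -2.5]
finger_gap: -0.3
grip_force: 9.3
time: 6.3
tool_pos: [680.7, 12.0, 49.3]
tcp_rot: [180.0, -0.4, 79.2]
ft_force: [7.5, 23.7, -3.3]
finger_gap: -0.0
grip_force: 11.7
```

Force jumped to about 25 N with no further movement, so the carriage is against its stop. Backing off and rising.

```bash
python3 -m jog '[0.01,0,0,0,0,0, 0.03,0,0,0,0,0, 0.04,0,-0.02,0,0,0, 0.04,0,-0.07,0,0,0, 0.04,0,-0.13,0,0,0, 0.04,0,-0.19,0,0,0, 0.04,0,-0.25,0,0,0, 0.04,0,-0.28,0,0,0]'
python3 - <<'E'
from h import *
O=np.array([657.3,-105.5]);A=np.array([[.982,-.19],[.19,.982]])
for n in("wrist","top","side"):
  s=r.snapshot(n);p=world(s,np.ones((480,640),bool))
  p[:,:2]=(p[:,:2]-O)@A.T
  def b(lo,hi): return p[((p>lo)&(p<hi)).all(1)]
  for nm,q in(("post",b([-25,60,78],[25,130,95])),("grip",b([-225,-60,270],[-170,60,315])),("lever",b([-170,-20,230],[-60,30,310])),("head",b([-50,-110,292],[50,50,308])),("foot",b([-25,-25,122],[25,30,170]))):
    if len(q)>3: print(n,nm,np.median(q,0).round(1),np.percentile(q,2,0).round(),np.percentile(q,98,0).round(),len(q))
print(r.sense()["tool_pos"])
cv2.imwrite("pics/side2.png",cv2.resize(r.snapshot("side")["pixels"][170:320,260:460,::-1],(800,600)))
E
```

```text
time: 7.3
tool_pos: [688.4, 46.1, 336.8]
tcp_rot: [179.5, -0.1, 79.1]
ft_force: [0.1, -0.0, -0.5]
finger_gap: -0.1
grip_force: 0.0
wrist post [  2.  101.2  86.3] [-6. 92. 79.] [ 10. 108.  88.] 263
wrist grip [-179.8   33.3  292.8] [-186.   26.  287.] [-178.   36.  298.] 189
top post [  0.5 103.   86.2] [-7. 96. 81.] [  9. 111.  90.] 34
top grip [-189.4    3.   304.1] [-200.  -31.  294.] [-173.   37.  309.] 298
top lever [-117.     3.   273.6] [-168.   -4.  254.] [-62.  10. 295.] 247
top head [-2.000e-01 -2.410e+01  2.986e+02] [-33. -83. 293.] [ 34.  35. 303.] 1478
side post [-1.1 95.5 85. ] [-8. 88. 79.] [  7. 105.  88.] 36
side grip [-193.2   -7.2  303.7] [-201.  -38.  290.] [-172.   31.  308.] 349
side lever [-117.2   -6.1  273.2] [-168.  -10.  250.] [-62.   2. 294.] 267
side head [ -3.7 -35.4 298.6] [-34. -90. 293.] [ 32.  26. 301.] 1295
side foot [ -5.4  -4.7 130.4] [-11. -15. 125.] [  1.   7. 133.] 35
[688.49038528  46.05403085 333.87073357]
```

View pics/side2.png

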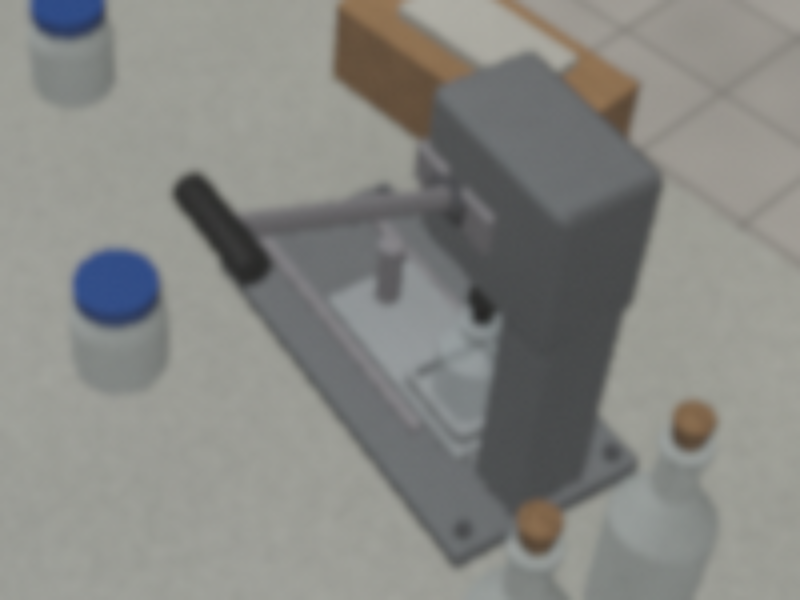

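The post is 100 mm from the ram axis, so the carriage is home (in the crop, post at (390,265) and stopper at (480,303) below the ram). The lever grip is at (220,230). Moving above it.

```bash
python3 -m jog '[-0.01,-0.013,0,0,0,0, -0.035,-0.045,0,0,0,0, -0.065,-0.083,0,0,0,0, -0.095,-0.121,0,0,0,0, -0.125,-0.159,0,0,0,0, -0.145,-0.185,0,0,0,0, -0.155,-0.197,0,0,0,0, -0.155,-0.197,0,0,0,0]'
```

```text
time: 8.5
tool_pos: [464.2, -69.0, 328.6]
tcp_rot: [-180.0, -0.0, 79.0]
ft_force: [0.4, 0.3, -0.3]
finger_gap: -0.3
grip_force: 0.0
```

```bash
python3 -m jog '[0,0,0.01,0,0,0, 0,0,0.02,0,0,0, 0,0,0.03,0,0,0, 0,0,0.04,0,0,0, 0,0,0.05,0,0,0, 0,0,0.06,0,0,0, 0,0,0.07,0,0,0, 0,0,0.07,0,0,0]'
```

```text
time: 9.5
tool_pos: [464.4, -68.4, 258.5]
tcp_rot: [-179.9, -0.0, 79.1]
ft_force: [-4.8, 1.0, 6.9]
finger_gap: -0.1
grip_force: 3.3
```

```bash
python3 -m jog '[0,0,0.012,0,0,0, 0,0,0.025,0,0,0, 0,0,0.038,0,0,0, 0,0,0.05,0,0,0, 0,0,0.058,0,0,0, 0,0,0.06,0,0,0]'
python3 - <<'E'
from h import *
O=np.array([657.3,-105.5]);A=np.array([[.982,-.19],[.19,.982]])
for n in("side","top"):
  s=r.snapshot(n);p=world(s,np.ones((480,640),bool));p[:,:2]=(p[:,:2]-O)@A.T
  q=p[((p>[-150,-15,150])&(p<[-50,15,300])).all(1)];c=np.polyfit(q[:,0],q[:,2],1);print(n,len(q),c, "lever",.35+np.arctan(-c[0])*-1)
E
```

```text
time: 10.25
tool_pos: [468.6, -69.3, 201.9]
tcp_rot: [179.4, 0.0, 79.1]
ft_force: [8.6, -0.9, 13.0]
finger_gap: 0.1
grip_force: 6.4
side 367 [ -0.2876061  207.06498396] lever 0.06995217652202723
top 134 [  0.28368996 252.95185614] lever 0.6264271172854285
```

```bash
python3 -m jog '[0,0,-0.02,0,0,0, 0,0,-0.045,0,0,0, 0,0,-0.07,0,0,0, 0,0,-0.095,0,0,0, 0,0,-0.115,0,0,0, 0,0,-0.122,0,0,0, 0,0,-0.122,0,0,0]'
python3 - <<'E'
from h import *
s=r.snapshot("side");t=r.snapshot("top");w=r.snapshot("wrist")
a=cv2.resize(s["pixels"][200:275,325:425],(400,300),interpolation=2);b=cv2.resize(t["pixels"][150:225,270:370],(400,300));c=cv2.resize(w["pixels"],(400,300))
cv2.imwrite("pics/c3.png",np.hstack([a,c])[:,:,::-1])
O=np.array([657.3,-105.5]);A=np.array([[.982,-.19],[.19,.982]])
for n,s in(("side",s),("wrist",w)):
  p=world(s,np.ones((480,640),bool));p[:,:2]=(p[:,:2]-O)@A.T
  q=p[((p>[-20,-20,100])&(p<[20,20,184])).all(1)]
  if len(q): print(n,len(q),np.histogram(q[:,2],np.arange(100,190,4)))
E
```

```text
time: 11.22
tool_pos: [464.8, -68.8, 321.0]
tcp_rot: [-180.0, -0.0, 79.1]
ft_force: [-0.4, -1.0, -0.5]
finger_gap: -0.1
grip_force: 0.0
side 112 (array([ 4, 10, 33, 17,  4,  1,  5, 15,  8,  0,  2,  5,  5,  3,  0,  0,  0,
        0,  0,  0,  0,  0]), array([100, 104, 108, 112, 116, 120, 124, 128, 132, 136, 140, 144, 148,
       152, 156, 160, 164, 168, 172, 176, 180, 184, 188]))
wrist 1039 (array([  1,  57, 320, 224,  32,   0,  24, 137,  77,   0,   0,  65,  69,
        33,   0,   0,   0,   0,   0,   0,   0,   0]), array([100, 104, 108, 112, 116, 120, 124, 128, 132, 136, 140, 144, 148,
       152, 156, 160, 164, 168, 172, 176, 180, 184, 188]))
```

View pics/c3.png

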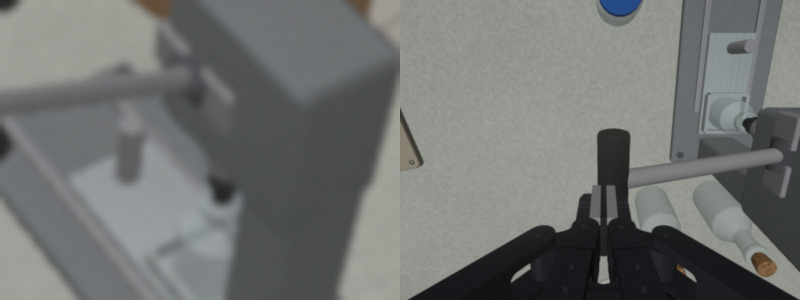

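The wrist view (right half) shows the stopper proud and the ram foot above it; its bottom is at about 145 mm, so ram ≈ 0.019 and about 3 more strokes are needed. Lever is back up. Stroke 2.

```bash
cat > m.py <<'E'
from h import *
w=r.snapshot("wrist");O=np.array([657.3,-105.5]);A=np.array([[.982,-.19],[.19,.982]])
p=world(w,np.ones((480,640),bool));p[:,:2]=(p[:,:2]-O)@A.T
q=p[((p>[-20,-20,100])&(p<[20,20,184])).all(1)]
h,e=np.histogram(q[:,2],np.arange(100,186,3));print(dict(zip(e.tolist(),h.tolist())))
q=p[((p>[-165,-8,150])&(p<[-60,8,310])).all(1)];print("lever slope",np.polyfit(q[:,0],q[:,2],1),len(q))
E
python3 -m jog '[0,0,0.02,0,0,0, 0,0,0.04,0,0,0, 0,0,0.06,0,0,0, 0,0,0.08,0,0,0, 0,0,0.1,0,0,0, 0,0,0.115,0,0,0, 0,0,0.124,0,0,0, 0,0,0.124,0,0,0]'
python3 -m jog '[0,0,-0.02,0,0,0, 0,0,-0.045,0,0,0, 0,0,-0.07,0,0,0, 0,0,-0.095,0,0,0, 0,0,-0.115,0,0,0, 0,0,-0.124,0,0,0, 0,0,-0.124,0,0,0]'; python3 m.py
```

```text
time: 12.38
tool_pos: [468.3, -69.5, 199.6]
tcp_rot: [179.4, 0.0, 79.1]
ft_force: [7.2, -0.7, 16.5]
finger_gap: -0.1
grip_force: 8.2
time: 13.25
tool_pos: [464.7, -68.8, 321.1]
tcp_rot: [180.0, 0.0, 79.1]
ft_force: [0.5, -0.5, -0.6]
finger_gap: 0.2
grip_force: 0.0
{100: 0, 103: 24, 106: 65, 109: 301, 112: 184, 115: 32, 118: 1, 121: 0, 124: 22, 127: 37, 130: 2, 133: 22, 136: 74, 139: 67, 142: 192, 145: 32, 148: 0, 151: 0, 154: 0, 157: 0, 160: 0, 163: 0, 166: 0, 169: 0, 172: 0, 175: 0, 178: 0, 181: 0}
lever slope [ -0.36319467 232.61770672] 5254
```

Foot now at about 135 mm, one tooth further down. Stroke 3.

```bash
python3 -m jog '[0,0,0.02,0,0,0, 0,0,0.04,0,0,0, 0,0,0.06,0,0,0, 0,0,0.08,0,0,0, 0,0,0.1,0,0,0, 0,0,0.115,0,0,0, 0,0,0.125,0,0,0, 0,0,0.125,0,0,0]'
python3 -m jog '[0,0,-0.02,0,0,0, 0,0,-0.045,0,0,0, 0,0,-0.07,0,0,0, 0,0,-0.095,0,0,0, 0,0,-0.115,0,0,0, 0,0,-0.125,0,0,0, 0,0,-0.125,0,0,0]'; python3 m.py
```

```text
time: 14.3
tool_pos: [468.0, -69.4, 198.1]
tcp_rot: [179.5, 0.0, 79.1]
ft_force: [8.6, -0.6, 16.2]
finger_gap: -0.0
grip_force: 8.3
time: 15.18
tool_pos: [464.8, -68.8, 321.1]
tcp_rot: [180.0, 0.0, 79.1]
ft_force: [0.2, -1.1, -0.2]
finger_gap: -0.2
grip_force: 0.0
{100: 0, 103: 20, 106: 59, 109: 211, 112: 98, 115: 33, 118: 21, 121: 0, 124: 49, 127: 66, 130: 90, 133: 383, 136: 29, 139: 3, 142: 0, 145: 0, 148: 0, 151: 0, 154: 0, 157: 0, 160: 0, 163: 0, 166: 0, 169: 0, 172: 0, 175: 0, 178: 0, 181: 0}
lever slope [ -0.36317147 232.60162483] 5245
```

```bash
python3 -m jog '[0,0,0.02,0,0,0, 0,0,0.04,0,0,0, 0,0,0.06,0,0,0, 0,0,0.08,0,0,0, 0,0,0.1,0,0,0, 0,0,0.115,0,0,0, 0,0,0.125,0,0,0, 0,0,0.125,0,0,0]'
python3 -m jog '[0,0,-0.02,0,0,0, 0,0,-0.045,0,0,0, 0,0,-0.07,0,0,0, 0,0,-0.095,0,0,0, 0,0,-0.115,0,0,0, 0,0,-0.125,0,0,0, 0,0,-0.125,0,0,0]'; python3 m.py; python3 -c "
from h import *
w=r.snapshot('wrist');cv2.imwrite('pics/w4.png',cv2.resize(w['pixels'][120:260,520:640,::-1],(600,600),interpolation=2))"
```

```text
time: 16.23
tool_pos: [468.2, -69.5, 198.5]
tcp_rot: [179.4, 0.0, 79.1]
ft_force: [7.8, -0.2, 19.9]
finger_gap: 0.0
grip_force: 9.4
time: 17.1
tool_pos: [464.8, -68.8, 321.2]
tcp_rot: [180.0, 0.0, 79.1]
ft_force: [-0.1, 0.3, -0.9]
finger_gap: 0.3
grip_force: 0.0
{100: 0, 103: 22, 106: 64, 109: 154, 112: 48, 115: 2, 118: 64, 121: 64, 124: 140, 127: 383, 130: 21, 133: 11, 136: 0, 139: 0, 142: 0, 145: 13, 148: 45, 151: 61, 154: 29, 157: 0, 160: 0, 163: 0, 166: 0, 169: 0, 172: 0, 175: 0, 178: 0, 181: 0}
lever slope [ -0.36338113 232.57439134] 5239
```

View pics/w4.png

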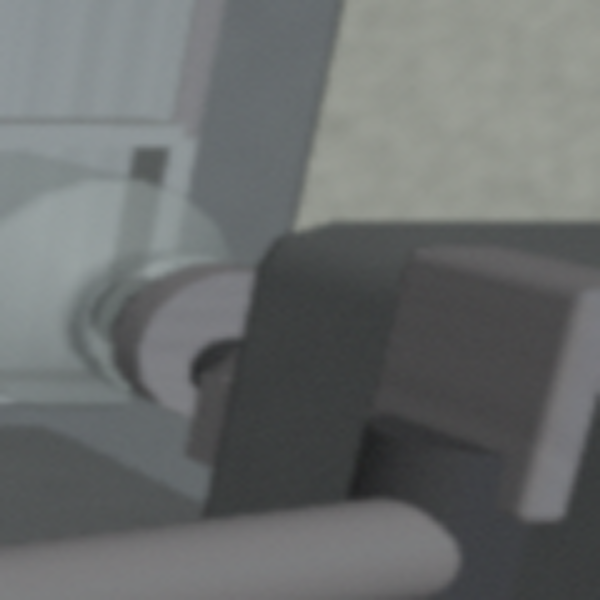

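The foot top has gone down about 6–7 mm this time, not 10. That means the foot met resistance, probably the stopper on the lip (foot at (190,330) in the crop, down on the bottle neck). I'll check the height precisely.

Run:
```python
from h import *
O=np.array([657.3,-105.5]);A=np.array([[.982,-.19],[.19,.982]])
for n in("wrist","wrist","side"):
  w=r.snapshot(n);p=world(w,np.ones((480,640),bool));p[:,:2]=(p[:,:2]-O)@A.T
  q=p[((p>[-20,-20,100])&(p<[20,20,140])).all(1)]
  t=q[(q[:,2]>125.5)];print(n,"foot top",np.percentile(t[:,2],[10,25,50,75,90]).round(1),len(t))
  for nm,b in(("post",[[-12,90,82],[12,112,92]]),("head",[[-33,-80,294],[33,30,306]]),("plate",[[-20,50,28],[20,85,36]])):
    k=p[((p>b[0])&(p<b[1])).all(1)]
    if len(k): print(nm,np.percentile(k[:,2],[25,50,75]).round(1),np.median(k,0).round(1),len(k))
```

```text
wrist foot top [126.5 127.1 127.7 128.4 129.2] 524
post [85.9 86.6 87.3] [ 0.1 99.6 86.6] 408
plate [31.4 32.  32.5] [-0.1 67.7 32. ] 1481
wrist foot top [126.6 127.2 127.7 128.4 129.3] 533
post [86.  86.6 87.3] [ 0.2 99.6 86.6] 408
plate [31.3 31.9 32.5] [ 0.1 67.7 31.9] 1491
side foot top [126.  126.4 127.2 128.6 129.5] 31
post [84.4 86.  87.8] [-0.6 96.2 86. ] 26
head [298.1 298.8 299.6] [ -2.3 -27.6 298.8] 1030
plate [29.8 30.8 32.3] [-1.8 67.4 30.8] 129
```

```bash
python3 -m jog '[0,0,-0.02,0,0,0, 0,0,-0.04,0,0,0, 0,0,-0.06,0,0,0, 0,0,-0.06,0,0,0, 0,0,-0.06,0,0,0, 0,0,-0.06,0,0,0]'; python3 m.py; python3 -c "
from h import *
w=r.snapshot('side');cv2.imwrite('pics/s5.png',w['pixels'][:,:,::-1])"
```

```text
time: 18.1
tool_pos: [464.3, -68.7, 380.0]
tcp_rot: [-179.9, -0.0, 79.1]
ft_force: [0.1, -0.4, -0.6]
finger_gap: -0.0
grip_force: 0.0
{100: 1, 103: 13, 106: 36, 109: 102, 112: 34, 115: 2, 118: 31, 121: 49, 124: 74, 127: 186, 130: 0, 133: 0, 136: 0, 139: 0, 142: 0, 145: 8, 148: 7, 151: 0, 154: 0, 157: 0, 160: 0, 163: 0, 166: 0, 169: 0, 172: 0, 175: 0, 178: 0, 181: 0}
lever slope [ -0.36337371 232.86798361] 3319
```

View pics/s5.png

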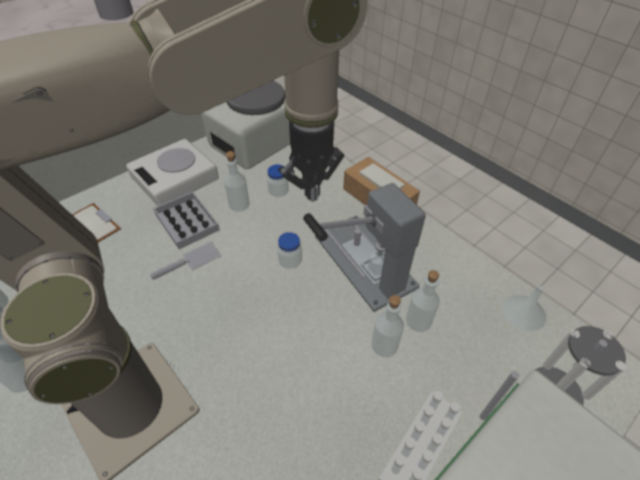

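The lever is up (grip at (315,227)), every bottle, jar and the rack is standing, the gripper is clear at (313,190), and the carriage is home.

```bash
python3 -c "
from bench import r
print(r.hand_in())"
```

```text
the job is handed in; nothing more can be done
None
```

The job is handed in: the carriage is home against its stop, and four full lever strokes took the ram foot down to about 118 mm, the height at which the stopper is home. The lever is back up, nothing was knocked over, and it took about 18 s.

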